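Brush the off-cuts from the cut-off jig into its scrap tray

ROBOT

A 6-joint arm with a two-finger parallel gripper is mounted at the origin on the work surface. World frame = base frame: x ahead of the robot, y to its left, z up, the work surface at z = 0. Lengths are in m, angles in rad, forces in N, time in s.
With the tool pointing down it reaches from about 0.35 to 0.775 m from the base axis. Payload 7.3 kg.
Tool frame: the origin (TCP) lies at the centre of the arm's flange, where the gripper is bolted on; the fingertips stand 178 mm ahead of it and the grasp point (between the pads) lies 159 mm ahead of it; z points along the fingers, y is the line along which they close (so a half turn about z gives the same grasp; the last joint's range is limited). The gripper opens to 92 mm and grips with 3 to 60 N. Pads are 19 mm wide; open, the fingers measure 130 mm over their backs; the gripper's body (75 mm by 190 mm) begins 47 mm behind the grasp point.
Start: joints at [1.031, 0.342, 1.524, -0, 1.275, -0.146], TCP at [0.201, 0.485, 0.405] pointing down, gripper open.
Joint ranges: [-2.53, 2.53], [-0.77, 2.02], [0.04, 2.7], [-1, 4.14], [0.28, 2.66], [-3.11, 3.11]. Speed limits (rad/s): [2.57, 2.57, 3.14, 3.14, 3.14, 3.14].

INTERFACE

Orientations are given as [roll, pitch, yaw] about the fixed x, y, z axes, in that order (R = Rz(yaw) Ry(pitch) Rx(roll)).
In Python, from cell import robot gives the robot as it stands.
- The arm moves only by the tool drive_effector, called after "Emit:" by a JSON object that holds its "method" and its "body", one argument or row to a line. Schema: {"type":"object","properties":{"moves":{"type":"array","items":{"type":"array","items":{"type":"array","items":{"type":"number"},"minItems":6,"maxItems":6},"minItems":1,"maxItems":8},"minItems":1,"maxItems":1},"finger_gap":{"type":"number"},"squeeze":{"type":"number"},"only":{"type":"string"},"quiet":{"type":"boolean"},"lines":{"type":"string"}},"required":["moves"],"additionalProperties":false}. moves is a list that holds a single list of rows (three levels of brackets), with 1 to 8 rows, each of 6 numbers: dx, dy, dz in mm, then a rotation vector rx, ry, rz in units of 0.25 rad; each row shifts and turns the commanded pose from where the row before left it, along the tool's axes as they then stand; what a row does not reach is not made up. A row lasts 1/12 s, in which the tool goes at most 0.0417 m and 0.125 rad, less where a joint would pass 70% of its speed; a pose out of reach is approached as far as the arm can. finger_gap is the finger opening in m, set as the call begins (left out keeps the last). The fingers move at their own pace and stop on an object; squeeze is the grip in N (left out, the last holds). Time passes only in rows, so rows that do not move let the fingers close. The tool returns the time, the measured TCP pose, the force, the opening and the grip force at its end. only (a regular expression) keeps the lines of the reply that match it, lines (a string "A,B") keeps lines A to B, and quiet returns only ok. Input that does not fit is refused with a message, and nothing moves.
- robot.observe(): the state, without advancing time (a new reading comes with each control period).
- robot.read_camera(name): name is "scene" or "top" or "wrist"; returns a dict with "image" (480x640x3 uint8, red, green, blue), "fx", "fy", "cx", "cy" (pixels), "pose" (4x4, takes a point from camera to world coordinates). Camera axes: x right, y down, z forward; pixel columns grow to the right and rows downward; lengths in m; the calibration is good to about 2 mm. The wrist camera is an equidistant fisheye: a pixel r from the principal point sees the ray r / f radians off the axis. A picture is of the moment at which its call begins. There is no depth.
- robot.hand_in(): hands the job in; it is judged then, once.
The state is a dict: "time": time; "qpos": joint angles; "qvel": joint speeds; "joint_efforts": joint torques, N m; "tool_pos": TCP position; "tool_rot": TCP orientation; "contact_force": force on the tool from outside, world axes, zero at the start; "torque": the same for the moment, N m; "opening": finger opening in m; "grip_force": force on a finger pad.
Only numpy, scipy, OpenCV 4.12 (cv2) and the standard library are available. Lean on these libraries where they do the work, as an engineer would, in place of code of your own. Each camera call takes 0.05 s, during which the arm holds its last target. There are 200 camera calls.

TASK

Take the bench brush (bristles all along the underside of its wooden back; not the flat paintbrush) and sweep both off-cuts along the bed of the cut-off jig and over its open end into the scrap tray; use the brush, do not touch the off-cuts with the gripper. Then set the brush down on the bench top, bristles down, without letting it fall, and let go.

Things in the scene. Friction and masses are not known exactly. Their poses are not given: they have to be found in the camera images.
- bed: Fixed cut-off jig: steel bed 160 (x) x 200 mm (y), flat top at z = 40 mm. Origin: bed's centre at bench height, z up. Rails 10 mm high above the top along x = +-75 mm, 140 mm clear between. End +y shut by a blade block (y 80 to 100 mm, 26 mm above the top). End -y (y = -100 mm) open; against it the fixed grey scrap tray, 170 (x) x 120 mm, y -102 to -222 mm, rim z 32, inner floor z 8, walls 4 mm.
- brush: Wide bench brush lying bristles down left or right of the jig, handle roughly to the robot, 0.15 kg. Origin: under the bristles' middle; x along it, away from the handle; z up. Stiff black bristles (rigid) 112 (x) x 24 mm, z 0 to 38. Pale wooden back 120 x 30 mm, z 37 to 63: grip it across the 30 mm, over the origin. Handle 22 mm thick to x = -186 mm, z 41 to 69. Not the flat paintbrush.
- finned_offcut: Scrap: chunky off-cut of aluminium heat sink with three fins, 30 x 24 x 18 mm high, origin at its middle, about 25 g; lies loose on the bed top at any yaw, between x = -40 and 40 mm, y = -60 and 10 mm of the bed.
- channel_offcut: Scrap: chunky off-cut of grey plastic U-channel, open upwards, 26 x 24 x 18 mm high, origin at its middle, about 18 g; lies loose on the bed top likewise.

How it is judged:
By the outcome, as a careful person would: the job done as asked, in the order asked, and still so for the second after the job is handed in, with the robot touching nothing.
It also fails if it takes over 50 s, if anything falls off the work surface, if the arm or the gripper's body presses on something with over 40 N, if the wrist force passes 120 N, or if a joint passes its speed limit or range.

## Working session

There is one attempt and no reset: what is moved stays moved. The work goes in short steps, Python scripts to look and compute and a tool call to move; the robot and the scene stay as the last step left them, time stands still between calls to the robot, and variables do not carry over. Pictures are saved under pics/ and viewed, at most 10 in all, crops included, and the job is handed in when it is done.

```bash
ls; mkdir -p pics; python3 - <<'E'
from cell import robot
import cv2
for n in("top","scene"):
    c=robot.read_camera(n); cv2.imwrite(f"pics/{n}0.png",c["image"][:,:,::-1]); print(n,c["fx"],c["fy"],c["cx"],c["cy"],c["pose"])
s=robot.observe();print(s["time"],s["tool_pos"],s["tool_rot"],s["opening"])
E
```

```text
cell.py
pics
top 549.646648585671 549.646648585671 317.7186573359036 237.98732652767777 [[-9.52913191e-03 -9.80825547e-01  1.94654672e-01  3.06444733e-01]
 [-9.99623487e-01  1.43528409e-02  2.33854595e-02 -1.16976282e-03]
 [-2.57309036e-02 -1.94358539e-01 -9.80593024e-01  1.23185312e+00]
 [ 0.00000000e+00  0.00000000e+00  0.00000000e+00  1.00000000e+00]]
scene 515.413058713571 515.413058713571 325.47289008659703 240.21574210244677 [[ 0.25616916  0.80637509 -0.53304464  1.08500833]
 [ 0.96661642 -0.21682298  0.13653015 -0.12433267]
 [-0.00548182 -0.55022451 -0.83499876  0.89213884]
 [ 0.          0.          0.          1.        ]]
0.1 [0.201351   0.48472457 0.40410967] [-3.14021703e+00 -2.11598019e-04  2.74781973e+00] 0.09181752428728059
```

View pics/top0.png

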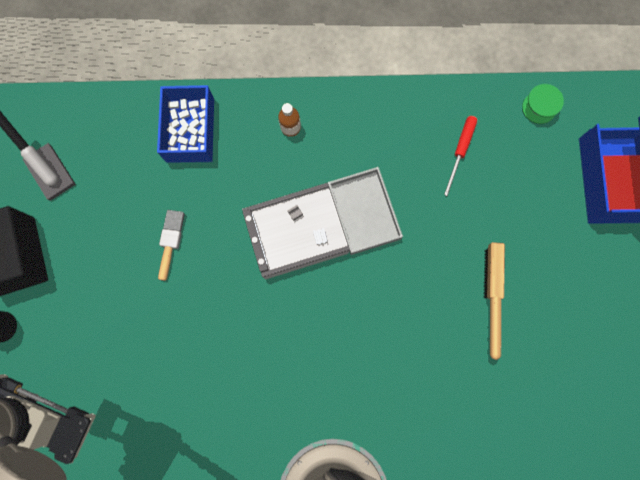

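View pics/scene0.png

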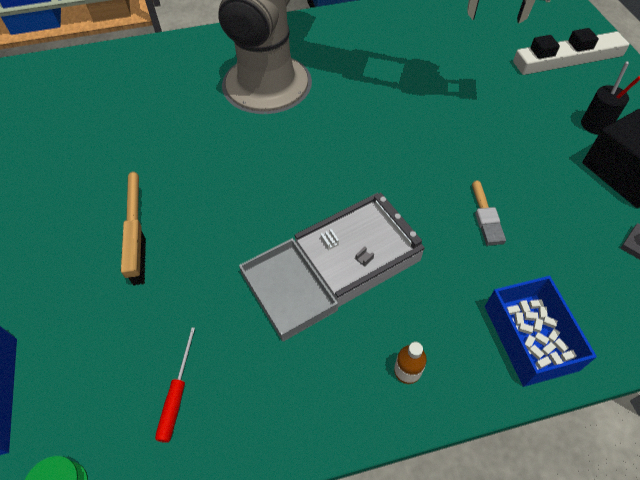

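The top view shows the jig at about (325,225), open end toward the right (tray at 365,210). The brush is at about (496,270) with its handle toward the robot, and the paintbrush is at (170,245). The off-cuts are at (295,213) and (321,237). I'll enlarge both views.

```bash
python3 - <<'E'
import cv2
a=cv2.imread("pics/top0.png")[160:365,235:520]; cv2.imwrite("pics/topc.png",cv2.resize(a,None,fx=2.8,fy=2.8,interpolation=cv2.INTER_CUBIC))
a=cv2.imread("pics/scene0.png")[165:345,110:430]; cv2.imwrite("pics/scenec.png",cv2.resize(a,None,fx=2.5,fy=2.5,interpolation=cv2.INTER_CUBIC))
E
```

```text
(no output)
```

View pics/topc.png

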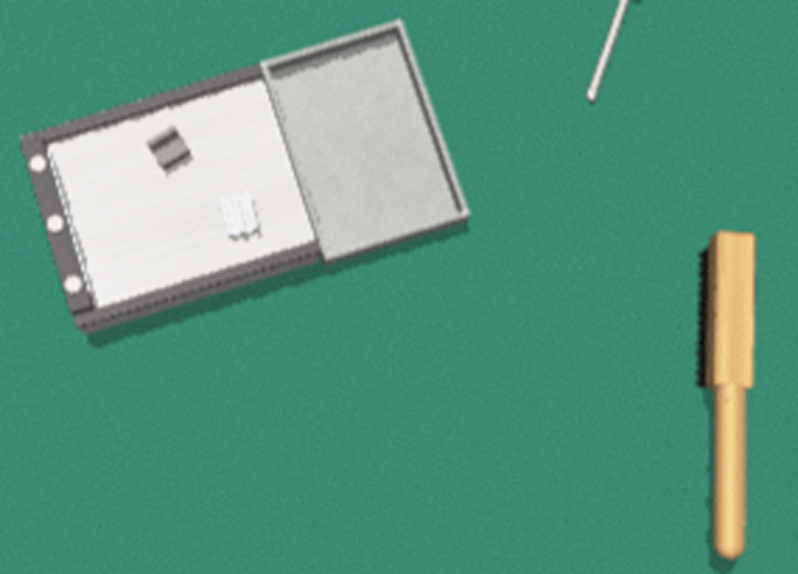

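View pics/scenec.png

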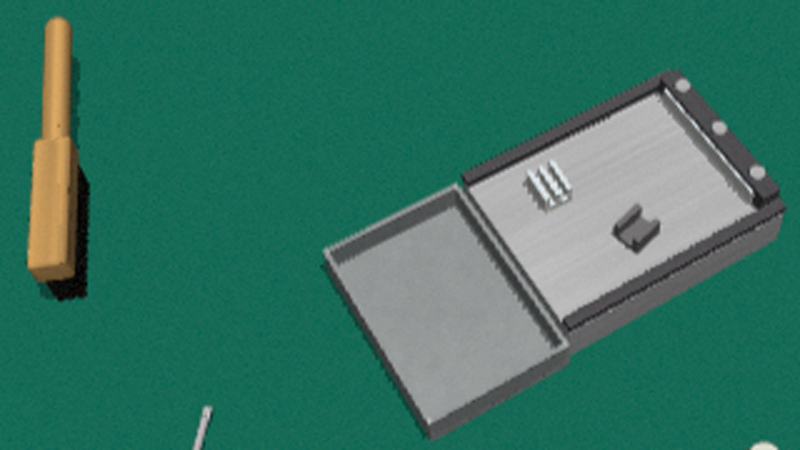

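Brush back top corners, top crop: (716,231), (754,234), (752,387), (715,384). In the scene crop they are (70,263), (30,268), (36,140), (77,138). The three block studs, four tray rim corners and two off-cuts also show in both views, so I'll triangulate them all.

```bash
cat > h.py <<'E'
import numpy as np,cv2
T=dict(f=549.6466,c=(317.7187,237.9873),P=np.array([[-9.52913191e-03,-9.80825547e-01,1.94654672e-01,3.06444733e-01],[-9.99623487e-01,1.43528409e-02,2.33854595e-02,-1.16976282e-03],[-2.57309036e-02,-1.94358539e-01,-9.80593024e-01,1.23185312]]))
S=dict(f=515.413,c=(325.4729,240.2157),P=np.array([[.25616916,.80637509,-.53304464,1.08500833],[.96661642,-.21682298,.13653015,-.12433267],[-.00548182,-.55022451,-.83499876,.89213884]]))
def ray(C,u):
    d=C["P"][:,:3]@np.array([(u[0]-C["c"][0])/C["f"],(u[1]-C["c"][1])/C["f"],1]); return C["P"][:,3],d/np.linalg.norm(d)
def plane(C,u,z):
    o,d=ray(C,u); return o+d*(z-o[2])/d[2]
def tri(a,b):
    A=0;B=0
    for o,d in(ray(T,a),ray(S,b)):
        M=np.eye(3)-np.outer(d,d);A=A+M;B=B+M@o
    x=np.linalg.solve(A,B); e=[np.linalg.norm(np.cross(x-o,d)) for o,d in(ray(T,a),ray(S,b))]
    return x,max(e)
tc=lambda u:(u[0]/2.8+235,u[1]/2.8+160)
sc=lambda u:(u[0]/2.5+110,u[1]/2.5+165)
E
python3 - <<'E'
from h import *
np.set_printoptions(precision=4,suppress=True)
for n,a,b,z in [("brF+",(716,231),(70,263),.063),("brF-",(754,234),(30,268),.063),("brN-",(752,387),(36,140),.063),("brN+",(715,384),(77,138),.063),("hend",(730,552),(57,20),.06),
("stud+x",(38,163),(757,173),.067),("stud0",(55,223),(719,129),.067),("stud-x",(73,284),(683,86),.067),
("trFO",(402,20),(430,428),.032),("trNO",(468,214),(323,252),.032),("trNI",(325,260),(458,186),.032),("trFI",(262,63),(568,348),.032),
("fin",(240,217),(549,184),.055),("chan",(170,150),(637,229),.052)]:
    x,e=tri(tc(a),sc(b)); print(n,x,round(e,4),plane(T,tc(a),z)[:2],plane(S,sc(b),z)[:2])
E
```

```text
brF+ [ 0.5245 -0.3457  0.0556] 0.0012 [ 0.5232 -0.3448] [ 0.5297 -0.3426]
brF- [ 0.5216 -0.3746  0.0563] 0.001 [ 0.5204 -0.3735] [ 0.5264 -0.3716]
brN- [ 0.404  -0.3639  0.058 ] 0.0008 [ 0.4036 -0.3632] [ 0.4083 -0.3616]
brN+ [ 0.4069 -0.3352  0.0543] 0.0029 [ 0.4061 -0.3358] [ 0.4147 -0.3301]
hend [ 0.2825 -0.3391  0.0598] 0.0001 [ 0.2825 -0.339 ] [ 0.2826 -0.3392]
stud+x [0.5853 0.1785 0.0616] 0.0004 [0.5839 0.1772] [0.5886 0.1769]
stud0 [0.5373 0.1644 0.061 ] 0.0002 [0.536  0.1633] [0.5413 0.1625]
stud-x [0.4891 0.15   0.0615] 0.0004 [0.4881 0.1489] [0.4931 0.1486]
trFO [ 0.71   -0.1121  0.0239] 0.0014 [ 0.7071 -0.1128] [ 0.7137 -0.1109]
trNO [ 0.5465 -0.1606  0.0266] 0.0001 [ 0.5454 -0.1599] [ 0.5499 -0.1603]
trNI [ 0.5116 -0.0456  0.0236] 0.0008 [ 0.51  -0.046] [ 0.5173 -0.0456]
trFI [0.6749 0.0018 0.0248] 0.0002 [0.6727 0.0016] [0.6784 0.001 ]
fin [0.5431 0.0217 0.046 ] 0.0012 [0.541  0.0203] [0.549  0.0213]
chan [0.599  0.077  0.0427] 0.0013 [0.5964 0.0751] [0.6044 0.076 ]
```

The triangulated heights all read about 6 mm low, which looks like a calibration bias, so I average the known-height plane estimates from both views.
- **Brush:** about (0.4665, -0.353), yaw -0.08. Back to handle end measures 185 mm against the 186 given.
- **Bed:** about (0.565, 0.0765), yaw 0.287. Studs and tray agree.
- **Off-cuts in the bed frame:** finned (-35, -48) mm, channel (34, -11) mm.

Next I move over the brush.

The manual's scale: shifts go in mm and turns go in units of 0.25 rad. Converting my numbers, -0.0302 m is -30.2, -0.0225 m is -22.5, -0.105 rad is -0.42.

```bash
cat > go.py <<'E'
# usage: go.py x y z yaw -> remaining shift in tool axes (tool level, down), turn about tool z
import sys,numpy as np
from cell import robot
from scipy.spatial.transform import Rotation as R
x,y,z,w=map(float,sys.argv[1:]); s=robot.observe()
A=R.from_euler("xyz",s["tool_rot"]); G=R.from_euler("xyz",[np.pi,0,w]); d=np.array([x,y,z])-s["tool_pos"]
np.set_printoptions(precision=4,suppress=True)
print("shift now axes",A.inv().apply(d),"goal axes",G.inv().apply(d),"rotvec",(A.inv()*G).as_rotvec(),"q",s["qpos"],"F",s["contact_force"],"t",s["time"])
E
```

Emit:
{"method": "drive_effector", "body": {
  "moves": [
    [[0,0,0,0,0,-0.42],[0,0,0,0,0,-0.42],[0,0,0,0,0,-0.416],[-22.5,-30.2,0,0,0,0],[-22.5,-30.2,0,0,0,0],[-22.5,-30.2,0,0,0,0],[-22.5,-30.2,0,0,0,0],[-22.5,-30.2,0,0,0,0]]
  ],
  "finger_gap": 0.092,
  "squeeze": 20
}}

```text
time: 0.77
tool_pos: [0.3019, 0.3238, 0.4045]
tool_rot: [-3.141, -0.0, 3.063]
contact_force: [0.0, 0.5, -0.4]
opening: 0.0918
grip_force: 0.0
```

Emit:
{"method": "drive_effector", "body": {
  "moves": [
    [[-22.5,-30.2,0,0,0,0],[-22.5,-30.2,0,0,0,0],[-22.5,-30.2,0,0,0,0],[-22.5,-30.2,0,0,0,0],[-22.5,-30.2,0,0,0,0],[-22.5,-30.2,0,0,0,0],[-22.5,-30.2,0,0,0,0],[-22.5,-30.2,0,0,0,0]]
  ]
}}

```text
time: 1.43
tool_pos: [0.4622, 0.0683, 0.4045]
tool_rot: [3.141, -0.0, 3.062]
contact_force: [0.3, 1.0, -0.5]
opening: 0.0915
grip_force: 0.0
```

```bash
python3 go.py 0.4665 -0.353 0.38 3.0616
```

```text
shift now axes [-0.038  -0.4196  0.0245] goal axes [-0.0379 -0.4196  0.0245] rotvec [ 0.0002 -0.0004 -0.    ] q [-0.0176  0.2365  1.6742  0.0002  1.2313 -1.5084] F [ 0.3294  0.9951 -0.5143] t 1.4333
```

Scaled: -0.0382 m is -38.2, 0.015 m is 15.

Emit:
{"method": "drive_effector", "body": {
  "moves": [
    [[-3.5,-38.2,0,0,0,0],[-3.5,-38.2,0,0,0,0],[-3.5,-38.2,0,0,0,0],[-3.5,-38.2,0,0,0,0],[-3.5,-38.2,0,0,0,0],[-3.5,-38.2,0,0,0,0],[-3.5,-38.2,10,0,0,0],[-3.5,-38.2,15,0,0,0]]
  ]
}}

```text
time: 2.1
tool_pos: [0.4651, -0.2388, 0.3804]
tool_rot: [-3.14, 0.002, 3.062]
contact_force: [1.2, 0.1, 0.6]
opening: 0.0917
grip_force: 0.0
```

Emit:
{"method": "drive_effector", "body": {
  "moves": [
    [[-3.5,-38.2,0,0,0,0],[-3.5,-38.2,0,0,0,0],[-3,-37.6,0,0,0,0],[0,0,0,0,0,0],[0,0,0,0,0,0]]
  ]
}}

```text
time: 2.52
tool_pos: [0.4656, -0.3528, 0.3786]
tool_rot: [3.14, -0.001, 3.059]
contact_force: [-0.5, 0.1, 0.5]
opening: 0.092
grip_force: 0.0
```

```bash
python3 go.py 0.4665 -0.353 0.209 3.0616
python3 - <<'E'
from cell import robot
import cv2,numpy as np
c=robot.read_camera("wrist"); cv2.imwrite("pics/w1.png",c["image"][:,:,::-1]); print([c[k] for k in("fx","fy","cx","cy")]); print(repr(c["pose"]))
E
```

```text
shift now axes [-0.0011 -0.0003  0.1695] goal axes [-0.0009 -0.0001  0.1696] rotvec [ 0.0013 -0.0012 -0.0029] q [-0.7797  0.4714  1.3955  0.0002  1.2764 -2.2676] F [-0.48    0.0881  0.4638] t 2.5167
[371.64829954431775, 371.64829954431775, 317.4677450045984, 244.0209177511116]
array([[ 0.0829488 ,  0.95793876,  0.27472317,  0.39149721],
       [ 0.99655128, -0.08035521, -0.02070216, -0.34640523],
       [ 0.00224404,  0.27549295, -0.96130047,  0.35901905],
       [ 0.        ,  0.        ,  0.        ,  1.        ]])
```

View pics/w1.png

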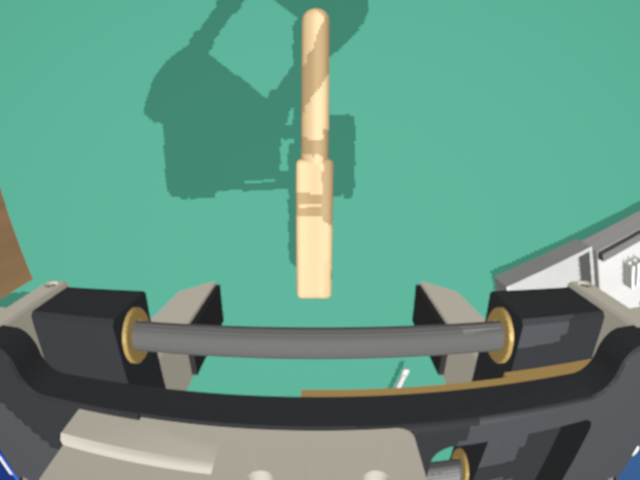

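The wrist view shows the brush back between the fingers: corners about (297,160), (332,160), (331,297), (298,297), handle end (316,10). I'll compute them on z = 0.063.

```bash
python3 - <<'E'
import numpy as np
P=np.array([[ 0.0829488 ,  0.95793876,  0.27472317,  0.39149721],[ 0.99655128, -0.08035521, -0.02070216, -0.34640523],[ 0.00224404,  0.27549295, -0.96130047,  0.35901905]])
def f(u,z):
    a=np.array(u)-(317.468,244.021); r=np.hypot(*a); t=r/371.648
    d=P[:,:3]@np.array([*(a/r*np.sin(t)),np.cos(t)]); return P[:2,3]+d[:2]*(z-P[2,3])/d[2]
q=[f(u,.063) for u in [(297,160),(332,160),(331,297),(298,297)]]
print(np.round(q,4),np.mean(q,0),f((316,12),.06))
for z in(.053,.058,.063):
  q=[f(u,z) for u in [(297,160),(332,160),(331,297),(298,297)]]; print(z,np.linalg.norm(q[3]-q[0]),np.linalg.norm(q[1]-q[0]))
E
```

```text
[[ 0.4058 -0.3632]
 [ 0.4081 -0.3356]
 [ 0.5249 -0.345 ]
 [ 0.5225 -0.3737]] [ 0.46532906 -0.35436106] [ 0.28429887 -0.33798842]
0.053 0.12112965414149854 0.028635983884385187
0.058 0.11915053463665895 0.028168104778748104
0.063 0.11717141513181932 0.027700225673110902
```

The wrist estimate agrees within about 1 mm: (0.4655, -0.354), yaw about -0.085, top height about 0.06. Descending and gripping.

Scaled: -0.001 m is -1, 0.035 m is 35.

Emit:
{"method": "drive_effector", "body": {
  "moves": [
    [[0,-1,35,0,0,0],[0,0,35,0,0,0],[0,0,35,0,0,0],[0,0,30,0,0,0],[0,0,20,0,0,0],[0,0,13.5,0,0,0],[0,0,0,0,0,0]]
  ],
  "finger_gap": 0.092,
  "squeeze": 35
}}

```text
time: 3.15
tool_pos: [0.4656, -0.3496, 0.2083]
tool_rot: [3.137, -0.005, 3.064]
contact_force: [-0.1, 0.0, 0.8]
opening: 0.0918
grip_force: 0.0
```

Emit:
{"method": "drive_effector", "body": {
  "moves": [
    [[0,0,0,0,0,0],[0,0,0,0,0,0],[0,0,0,0,0,0],[0,0,0,0,0,0],[0,0,0,0,0,0],[0,0,0,0,0,0],[0,0,0,0,0,0],[0,0,0,0,0,0]]
  ],
  "finger_gap": 0.02,
  "squeeze": 35
}}

```text
time: 3.82
tool_pos: [0.466, -0.3522, 0.2113]
tool_rot: [-3.142, 0.0, 3.062]
contact_force: [-0.1, -0.3, 0.0]
opening: 0.0433
grip_force: 0.0
```

Emit:
{"method": "drive_effector", "body": {
  "moves": [
    [[0,0,0,0,0,0],[0,0,0,0,0,0],[0,0,0,0,0,0]]
  ]
}}

```text
time: 4.07
tool_pos: [0.4661, -0.3522, 0.2112]
tool_rot: [-3.141, 0.0, 3.062]
contact_force: [-0.7, -0.5, 0.4]
opening: 0.0296
grip_force: 35.0
```

```bash
python3 go.py 0.5522 0.1197 0.30 3.4286
```

```text
shift now axes [-0.0483  0.4773 -0.0888] goal axes [-0.2162  0.4282 -0.0888] rotvec [-0.0001  0.0001 -0.3668] q [-0.7783  0.6592  1.58   -0.      0.9023 -2.2693] F [-0.7367 -0.5302  0.4022] t 4.0667
```

Scaled: -0.03 m is -30, -0.04 m is -40, -0.1 rad is -0.4.

Emit:
{"method": "drive_effector", "body": {
  "moves": [
    [[0,0,-15,0,0,0],[0,0,-25,0,0,0],[0,0,-30,0,0,0],[0,0,-40,0,0,-0.4],[0,0,0,0,0,-0.4],[0,0,0,0,0,-0.4],[0,0,0,0,0,-0.268],[-8.2,16.2,0,0,0,0]]
  ],
  "squeeze": 50
}}

```text
time: 4.73
tool_pos: [0.4688, -0.3362, 0.3212]
tool_rot: [-3.14, -0.0, -2.853]
contact_force: [-1.3, 0.3, -1.4]
opening: 0.0299
grip_force: 50.0
```

Emit:
{"method": "drive_effector", "body": {
  "moves": [
    [[-16,31.7,0,0,0,0],[-16,31.7,0,0,0,0],[-16,31.7,0,0,0,0],[-16,31.7,0,0,0,0],[-16,31.7,0,0,0,0],[-16,31.7,0,0,0,0],[-16,31.7,0,0,0,0],[-16,31.7,0,0,0,0]]
  ]
}}

```text
time: 5.4
tool_pos: [0.5201, -0.053, 0.321]
tool_rot: [3.141, -0.0, -2.855]
contact_force: [1.4, -0.7, -0.6]
opening: 0.0299
grip_force: 50.0
```

Emit:
{"method": "drive_effector", "body": {
  "moves": [
    [[-16,31.7,0,0,0,0],[-16,31.7,0,0,0,0],[-16,31.7,0,0,0,0],[-16,31.7,0,0,0,0],[-16,31.7,0,0,0,0],[0,0,0,0,0,0],[0,0,0,0,0,0]]
  ]
}}

```text
time: 5.98
tool_pos: [0.5518, 0.1217, 0.3207]
tool_rot: [3.141, -0.001, -2.851]
contact_force: [-0.3, -0.5, -0.8]
opening: 0.0296
grip_force: 50.0
```

```bash
python3 go.py 0.5523 0.1197 0.2530 3.4286
python3 - <<'E'
from cell import robot
import cv2
c=robot.read_camera("scene"); cv2.imwrite("pics/s2.png",cv2.resize(c["image"][130:370,200:500,::-1],None,fx=2.5,fy=2.5))
E
```

```text
shift now axes [ 0.0001 -0.002   0.0677] goal axes [ 0.0001 -0.002   0.0677] rotvec [ 0.0002 -0.0008  0.0038] q [ 0.0813  0.4922  1.5324  0.0001  1.1178 -1.7803] F [-0.2794 -0.5114 -0.7553] t 5.9833
```

View pics/s2.png

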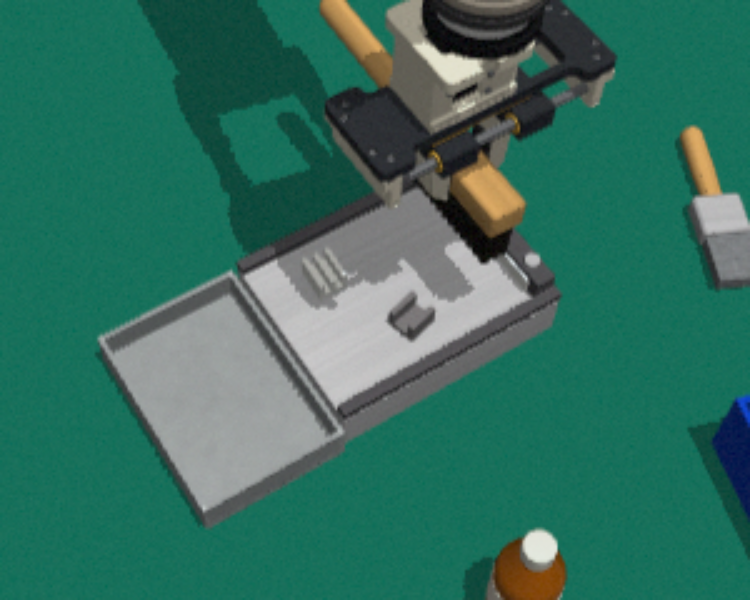

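The brush is held level and aligned with the bed; the finned off-cut is at (325,270) and the channel at (412,316), both ahead of it. Lowering to about 2 mm over the bed top.

Emit:
{"method": "drive_effector", "body": {
  "moves": [
    [[0,-4,20,0,0,0.0152],[0,0,20,0,0,0],[0,0,15,0,0,0],[0,0,8,0,0,0],[0,0,3.5,0,0,0],[0,0,0,0,0,0],[0,0,0,0,0,0]]
  ]
}}

```text
time: 6.62
tool_pos: [0.5535, 0.1155, 0.2554]
tool_rot: [-3.141, 0.001, -2.859]
contact_force: [-0.5, -0.0, -1.0]
opening: 0.0295
grip_force: 50.0
```

```bash
python3 go.py 0.6018 -0.0482 0.253 3.4286
```

```text
shift now axes [-0.0007 -0.1707  0.0024] goal axes [ 0.     -0.1707  0.0024] rotvec [-0.0002  0.001  -0.0044] q [ 0.0702  0.571   1.6019  0.      0.9677 -1.7832] F [-0.4541 -0.0271 -0.955 ] t 6.6167
```

Scaled: -0.01 m is -10, -0.005 m is -5, -0.004 rad is -0.016.

Emit:
{"method": "drive_effector", "body": {
  "moves": [
    [[0,-5,1,0,0,-0.016],[0,-10,1,0,0,0],[0,-10,0,0,0,0],[0,-10,0,0,0,0],[0,-10,0,0,0,0],[0,-10,0,0,0,0],[0,-10,0,0,0,0],[0,-10,0,0,0,0]]
  ]
}}

```text
time: 7.28
tool_pos: [0.5748, 0.0429, 0.2527]
tool_rot: [3.142, 0.0, -2.855]
contact_force: [0.5, 0.8, -1.5]
opening: 0.03
grip_force: 50.0
```

Emit:
{"method": "drive_effector", "body": {
  "moves": [
    [[0,-10,0,0,0,0],[0,-10,0,0,0,0],[0,-10,0,0,0,0],[0,-10,0,0,0,0],[0,-10,0,0,0,0],[0,-10,0,0,0,0],[0,-10,0,0,0,0],[0,-10,0,0,0,0]]
  ]
}}

```text
time: 7.95
tool_pos: [0.5974, -0.0336, 0.2527]
tool_rot: [3.142, 0.0, -2.854]
contact_force: [0.3, -0.2, -0.7]
opening: 0.03
grip_force: 50.0
```

Emit:
{"method": "drive_effector", "body": {
  "moves": [
    [[0,-10,0,0,0,0],[0,-10,0,0,0,0],[0,0,0,0,0,0],[0,0,0,0,0,0],[0,0,0,0,0,0]]
  ]
}}

```text
time: 8.37
tool_pos: [0.6027, -0.0516, 0.2526]
tool_rot: [3.141, -0.0, -2.854]
contact_force: [-0.2, 1.0, -1.5]
opening: 0.0298
grip_force: 50.0
```

```bash
python3 go.py 0.6018 -0.0482 0.253 3.4286
python3 - <<'E'
from cell import robot
import cv2
c=robot.read_camera("scene"); cv2.imwrite("pics/s3.png",cv2.resize(c["image"][130:370,200:500,::-1],None,fx=2.5,fy=2.5))
E
```

```text
shift now axes [-0.0001  0.0035 -0.0004] goal axes [-0.0001  0.0035 -0.0004] rotvec [ 0.0005 -0.0002  0.0003] q [-0.2122  0.6354  1.484   0.0004  1.0227 -2.0704] F [-0.228   1.0101 -1.4572] t 8.3667
```

View pics/s3.png

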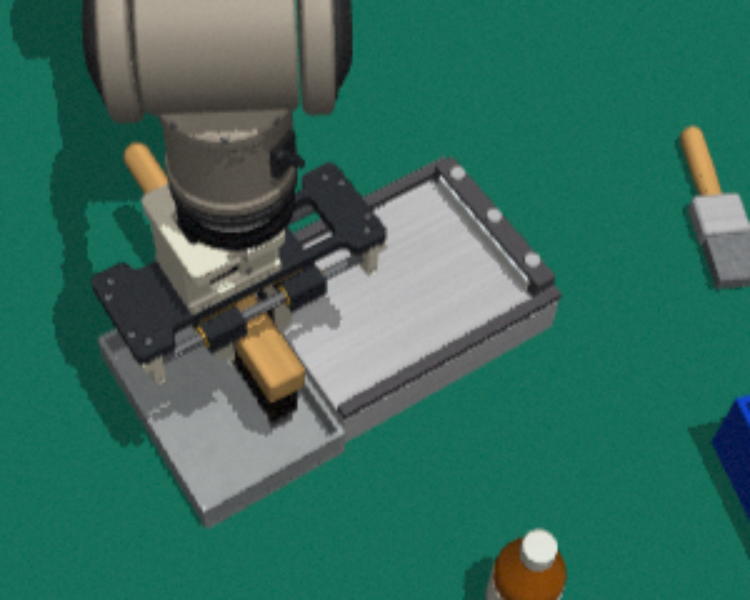

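The bed is clear; the off-cuts must be hidden in the tray behind the brush at (265,370). Lift, move away to the free bench and check.

Scaled: -0.031 m is -31, -0.025 m is -25.

Emit:
{"method": "drive_effector", "body": {
  "moves": [
    [[0,0,-15,0,0,0],[0,0,-25,0,0,0],[0,0,-25,0,0,0],[0,-12,0,0,0,0],[6.5,-31,0,0,0,0],[6.5,-31,0,0,0,0],[6.5,-31,0,0,0,0],[6.5,-31,0,0,0,0]]
  ]
}}

```text
time: 9.08
tool_pos: [0.6163, -0.1905, 0.3172]
tool_rot: [3.141, -0.0, -2.853]
contact_force: [1.2, -0.0, -1.3]
opening: 0.0298
grip_force: 50.0
```

Emit:
{"method": "drive_effector", "body": {
  "moves": [
    [[6.5,-31,0,0,0,0],[6.5,-31,0,0,0,0],[6.5,-31,0,0,0,0],[6.5,-25,0,0,0,0],[6.5,-12,0,0,0,0],[0,0,0,0,0,0]]
  ]
}}

```text
time: 9.58
tool_pos: [0.6211, -0.3263, 0.3165]
tool_rot: [3.141, -0.001, -2.857]
contact_force: [-0.7, 0.8, -1.1]
opening: 0.0299
grip_force: 50.0
```

```bash
python3 go.py 0.47 -0.345 0.2125 3.4286
python3 - <<'E'
from cell import robot
import cv2
c=robot.read_camera("scene"); cv2.imwrite("pics/s4.png",cv2.resize(c["image"][130:370,180:480,::-1],None,fx=2.5,fy=2.5))
E
```

```text
shift now axes [0.1501 0.0244 0.1042] goal axes [0.1502 0.0248 0.104 ] rotvec [ 0.0003 -0.0012 -0.0027] q [-0.5927  0.7407  1.0826 -0.0007  1.3192 -2.4476] F [-0.6886  0.8276 -1.1331] t 9.5833
```

View pics/s4.png

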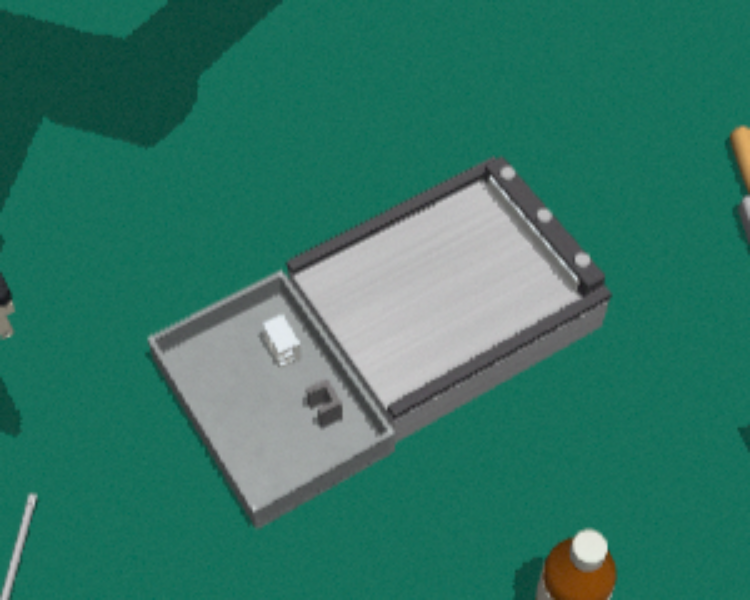

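Both off-cuts lie in the tray, the finned one at (281,340) and the channel at (323,402). Now I set the brush down.

Scaled: 0.025 m is 25, 0.035 m is 35.

Emit:
{"method": "drive_effector", "body": {
  "moves": [
    [[25,4,0,0,0,0],[35,6,0,0,0,0],[35,6,0,0,0,0],[35,6,0,0,0,0],[20,3,0,0,0,0],[0,0,20,0,0,0],[0,0,30,0,0,0],[0,0,25,0,0,0]]
  ]
}}

```text
time: 10.3
tool_pos: [0.4711, -0.34, 0.2426]
tool_rot: [-3.141, 0.001, -2.853]
contact_force: [-0.0, 0.1, -1.9]
opening: 0.0296
grip_force: 50.0
```

Emit:
{"method": "drive_effector", "body": {
  "moves": [
    [[0,0,15,0,0,0],[0,0,6,0,0,0],[0,0,0,0,0,0],[0,0,0,0,0,0],[0,0,0,0,0,0]]
  ]
}}

```text
time: 10.72
tool_pos: [0.4718, -0.3417, 0.2231]
tool_rot: [-3.14, 0.001, -2.853]
contact_force: [0.6, -0.0, -0.2]
opening: 0.03
grip_force: 50.0
```

```bash
python3 go.py 0.47 -0.345 0.2112 3.4286
```

```text
shift now axes [ 0.0027 -0.0026  0.0119] goal axes [ 0.0026 -0.0026  0.0119] rotvec [-0.0019  0.0014  0.0012] q [-0.7584  0.6398  1.5776  0.0003  0.9218 -2.6176] F [ 0.6086 -0.0359 -0.2322] t 10.7167
```

Scaled: 0.003 m is 3, 0.002 m is 2.

Emit:
{"method": "drive_effector", "body": {
  "moves": [
    [[0,0,3,0,0,0],[0,0,3,0,0,0],[0,0,2,0,0,0],[0,0,0,0,0,0],[0,0,0,0,0,0],[0,0,0,0,0,0]]
  ]
}}

```text
time: 11.22
tool_pos: [0.4711, -0.3421, 0.2137]
tool_rot: [3.142, 0.0, -2.854]
contact_force: [-0.2, -0.3, -1.3]
opening: 0.0297
grip_force: 50.0
```

```bash
python3 go.py 0.47 -0.345 0.2112 3.4286
```

```text
shift now axes [ 0.0019 -0.0025  0.0025] goal axes [ 0.0019 -0.0025  0.0025] rotvec [0.     0.0001 0.0002] q [-0.7596  0.6529  1.5842  0.0001  0.9044 -2.6177] F [-0.1679 -0.3216 -1.2839] t 11.2167
```

Scaled: 0.001 m is 1.

Emit:
{"method": "drive_effector", "body": {
  "moves": [
    [[0,0,1,0,0,0],[0,0,1,0,0,0],[0,0,0,0,0,0],[0,0,0,0,0,0],[0,0,0,0,0,0],[0,0,0,0,0,0]]
  ]
}}

```text
time: 11.72
tool_pos: [0.4712, -0.342, 0.2117]
tool_rot: [3.142, 0.0, -2.854]
contact_force: [0.3, -0.4, -1.4]
opening: 0.0301
grip_force: 50.0
```

Emit:
{"method": "drive_effector", "body": {
  "moves": [
    [[0,0,0.7,0,0,0],[0,0,0,0,0,0],[0,0,0,0,0,0],[0,0,0,0,0,0]]
  ]
}}

```text
time: 12.05
tool_pos: [0.4713, -0.342, 0.2112]
tool_rot: [-3.141, 0.0, -2.854]
contact_force: [0.6, 0.4, 1.7]
opening: 0.0298
grip_force: 50.0
```

The force turning upward shows contact. Releasing gently, then retreating.

Emit:
{"method": "drive_effector", "body": {
  "moves": [
    [[0,0,0,0,0,0],[0,0,0,0,0,0],[0,0,0,0,0,0],[0,0,0,0,0,0],[0,0,0,0,0,0],[0,0,0,0,0,0],[0,0,0,0,0,0],[0,0,0,0,0,0]]
  ],
  "finger_gap": 0.08
}}

```text
time: 12.72
tool_pos: [0.4711, -0.342, 0.211]
tool_rot: [3.142, 0.0, -2.854]
contact_force: [-0.5, 0.3, 0.7]
opening: 0.0777
grip_force: 0.0
```

Emit:
{"method": "drive_effector", "body": {
  "moves": [
    [[0,0,-10,0,0,0],[0,0,-20,0,0,0],[0,0,-30,0,0,0],[0,0,-35,0,0,0],[0,0,-35,0,0,0],[0,0,-35,0,0,0],[0,0,-20,0,0,0],[0,0,0,0,0,0]]
  ]
}}

```text
time: 13.38
tool_pos: [0.4715, -0.3422, 0.4025]
tool_rot: [-3.132, 0.005, -2.854]
contact_force: [0.3, 0.3, 0.2]
opening: 0.0799
grip_force: 0.0
```

Emit:
{"method": "drive_effector", "body": {
  "moves": [
    [[0,35,0,0,0,0],[0,35,0,0,0,0],[0,35,0,0,0,0],[0,35,0,0,0,0],[0,0,0,0,0,0],[0,0,0,0,0,0]]
  ]
}}

```text
time: 13.88
tool_pos: [0.431, -0.2063, 0.3964]
tool_rot: [-3.141, 0.0, -2.852]
contact_force: [0.1, -0.0, 0.1]
opening: 0.0801
grip_force: 0.0
```

```bash
python3 - <<'E'
from cell import robot
import cv2
c=robot.read_camera("scene"); cv2.imwrite("pics/s5.png",c["image"][:,:,::-1])
E
```

```text
(no output)
```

View pics/s5.png

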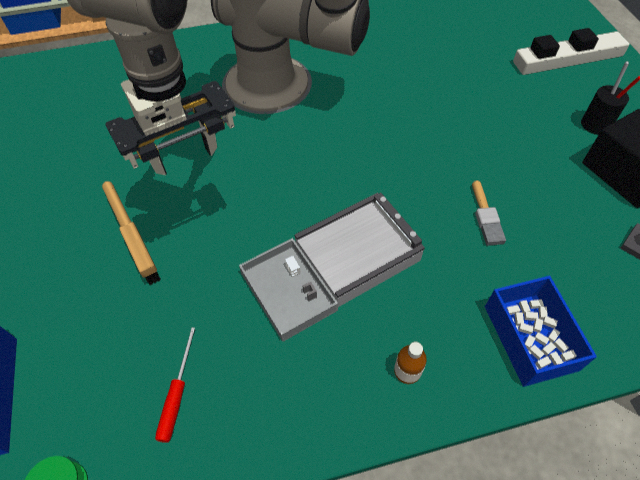

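The brush stands bristles down at (138,248), both off-cuts are in the tray at (292,265) and (309,291), and the gripper is clear.

```bash
python3 -c "from cell import robot; print(robot.hand_in())"
```

```text
the job is handed in; nothing more can be done
None
```

Both off-cuts were swept with the bench brush into the scrap tray, the brush was set down bristles down on the bench and released, and the job was handed in at about 14 s; the hand-in returned no verdict.

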